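# Snap the strap-guide post onto its spring-catch foot

### The arm

A 6-joint arm with a two-finger parallel gripper is mounted at the origin on the work surface. World frame = base frame: x ahead of the robot, y to its left, z up, the work surface at z = 0. Lengths are in mm, angles in rad, forces in N, time in s.
With the tool pointing down it reaches from about 350 to 875 mm from the base axis. Payload 4.2 kg.
Tool frame: the origin (TCP) lies midway between the tips of the shut fingers; the grasp point (between the pads) lies 19 mm behind it; z points along the fingers, y is the direction in which the jaws open and shut (so a half turn about z gives the same grasp; the last joint's range is limited). The gripper opens to 85 mm and grips with 20 to 120 N. Pads are 22 mm wide; open, the fingers measure 114 mm over their backs; the gripper's body (76 mm by 85 mm) begins 54 mm behind the grasp point. The pads swing forward as they close: fully open they stand 13 mm farther back than shut.
Start: joints at [-0.978, 0.385, 0.008, 0, -1.194, -0.259], TCP at [204.787, -590.476, 231.312] pointing down, gripper open.
Joint ranges: [-3.14, 3.14], [-1.21, 2.06], [-1.07, 1.41], [-3.16, 2.05], [-2.99, -0.16], [-3.1, 3.1]. Speed limits (rad/s): [2.79, 2.79, 3.14, 3.14, 3.14, 3.14].

### API

Orientations are given as a unit quaternion [x, y, z, w].
In Python, from bench import arm gives the robot as it stands. The module is installed in compiled form; this text tells all that it offers.
- The arm moves only by the tool drive_tool, never from a script. Its argument "moves" is a list that holds one entry, the list of rows, each a list of 7 numbers: the opening, from 0 (shut) to 1 (fully open), then the shift along the tool's x, y, z in m, then the turn, a rotation vector about the tool's x, y, z in rad. In form: [[[hand, dx, dy, dz, wx, wy, wz], ...]]. A call has 1 to 20 rows; each row shifts and turns the pose as measured when the row begins, along the tool's axes as they then stand; what a row does not reach is not made up. A row lasts 1/10 s, in which the tool goes at most 50 mm and 8.59 degrees, less where a joint would pass 70% of its speed; a pose out of reach is approached as far as the arm can. A call with a gripper value outside its range is refused whole. The fingers move at their own pace and stop on an object; the grip force is fixed at half the most. Time passes only in rows, so rows that do not move let the fingers close. It gives the time, the measured TCP pose, the force and the opening at its end, in the units of the state.
- arm.read_state(): the state, without advancing time (a new reading comes with each control period).
- arm.get_image(name): name is "scene" or "top" or "wrist"; returns (picture, depth): 420x560x3 uint8, red, green, blue; 420x560 float32, mm along the optical axis (not along the pixel's ray), 0 where there is no reading.
- arm.camera_params(name): a dict with "fov_y" (degrees; the focal length in pixels is half the picture's height over the tangent of half this angle, whatever the lens; pixels are square), "cx", "cy" (the principal point, pixels), "world_from_camera" (4x4, takes a point from camera to world coordinates); the wrist camera has in their place "T_tool_cam" (4x4, takes a point from camera to tool coordinates, whose origin is the TCP and whose axes are the flange's). Camera axes: x right, y down, z forward; pixel columns grow to the right and rows downward; lengths in mm; the calibration is good to about 2 mm. A picture is of the moment at which its call begins: read the wrist's pose just before it. camera_params takes no time and is no camera call.
- arm.job_done(): hands the job in, once; it reports no verdict.
The state is a dict: "clock": time; "joints": joint angles; "joint_vel": joint speeds; "joint_efforts": joint torques, N m; "position": TCP position; "ee_rot": TCP orientation; "contact_force": force on the tool from outside, world axes, zero at the start; "wrist_torque": the same for the moment, N m; "gripper_width": finger opening in mm.
Only numpy, scipy, OpenCV 4.12 (cv2) and the standard library are available. Lean on these libraries where they do the work, as an engineer would, in place of code of your own. Each camera call takes 0.05 s, during which the arm holds its last target.

### The job

Fit the strap-guide post with the orange eye onto the stub of the orange foot: with its window on the same side as the red spring catch, slide it down over the stub so that it presses the catch in, and on, fully home on the foot plate, until the catch pops out through the window. Let go of it there. Leave the spare post with the black eye (it has no window) standing where it is.

Things in the scene. Friction and masses are not known exactly. Their poses are not given: they have to be found in the camera images.
- post: Upright square aluminium tube standing on the bench: open ends, 155 mm tall, 30 mm outside, 24 mm inside, 0.18 kg. Origin: centre of lower end; z up. Its +x wall has a window 16 mm wide, 30 to 56 mm above the lower end. Over it an orange ring (eye) stands out to +x, to 55 mm from the axis, 80 to 91 mm up. The y faces are flat: grip them in the top 45 mm.
- foot: Orange plate fixed to the bench, 130 (x) by 100 (y) by 12 mm, with an upright steel stub at its centre: 20 mm square, parallel to x and y, up to 85 mm above the bench, then tapering to a 6 mm tip at 110 mm. Origin: centre of the plate's underside; z up. The red catch is on the stub's +x face. Home: post's lower end on the plate (12 mm up), its +x along the foot's +x.
- catch (a joint): Red spring catch, 10 mm wide, m: 0 = fully out, 19 mm from the stub's axis; grows as pressed in, to 0.0095. Flat underside 48 mm above the bench, top slopes back to the stub's face at 64 mm. Spring 2 N out, 5 N in. A post pushed down (10 to 20 N) presses it in by 5 mm or more; in the last 6 mm before home it springs out through the window.
- spare: Bystander: a post of the same size and frame, but with a black eye and no window. Stands on the bench; must stay standing there.
Things that resemble listed ones, but are neither listed nor needed, are in the scene too. Leave any blue or purple look-alike of the post alone. Of the things that look like the foot, the larger one is meant.

How it is judged:
By the outcome, as a careful person would: the job done as asked, in the order asked, and still so for the second after the job is handed in, with the robot touching nothing.
It also fails if it takes over 48 s, if anything falls off the work surface, if the arm or the gripper's body presses on something with over 40 N, if the wrist force passes 120 N, or if a joint passes its speed limit or range.

## Working session

There is one attempt and no reset: what is moved stays moved. The work goes in short steps, Python scripts to look and compute and a tool call to move; the robot and the scene stay as the last step left them, time stands still between calls to the robot, and variables do not carry over. Pictures are saved under pics/ and viewed, and the job is handed in when it is done.

Besides the shell and the picture viewer there is one more tool, called after ">>>" as name(argument=value, ...) on one line, values as JSON. drive_tool: Moves the arm, as the interface text tells. Its arguments: {"type":"object","properties":{"moves":{"type":"array","items":{"type":"array","items":{"type":"array","items":{"type":"number"}}}}},"required":["moves"]}

```bash
mkdir -p pics && cat > h.py <<'E'
import numpy as np, cv2
from bench import arm
def grab(name,tag):
    st=arm.read_state(); im,d=arm.get_image(name)
    np.savez(f'{tag}.npz',im=im,d=d,pos=st['position'],rot=st['ee_rot'])
    cv2.imwrite(f'pics/{tag}.png',im[:,:,::-1]); return im,d,st
E
python3 - <<'E'
from h import *
for n in ['scene','top','wrist']:
    im,d,st=grab(n,n+'0'); p=arm.camera_params(n); print(n,p)
print(arm.read_state())
E
```

```text
scene {'fov_y': 55.7847306130543, 'cx': 279.05674307914336, 'cy': 205.518457767485, 'world_from_camera': array([[ 9.99483902e-01,  2.69079274e-02, -1.75469086e-02,
         5.29133335e+02],
       [ 3.18843303e-02, -7.64410376e-01,  6.43941121e-01,
        -3.61514063e+02],
       [ 3.91408193e-03, -6.44168255e-01, -7.64873806e-01,
         5.26808109e+02],
       [ 0.00000000e+00,  0.00000000e+00,  0.00000000e+00,
         1.00000000e+00]])}
top {'fov_y': 51.13597029915073, 'cx': 278.36428834074604, 'cy': 212.30075784584608, 'world_from_camera': array([[-2.59873749e-02, -9.98429594e-01,  4.96286500e-02,
         4.61198073e+02],
       [-9.99641111e-01,  2.62777955e-02,  5.20828836e-03,
         3.37114317e+01],
       [-6.50424075e-03, -4.94754891e-02, -9.98754159e-01,
         9.77842351e+02],
       [ 0.00000000e+00,  0.00000000e+00,  0.00000000e+00,
         1.00000000e+00]])}
wrist {'fov_y': 68.81285619186242, 'cx': 279.5165291240562, 'cy': 209.5551648818092, 'T_tool_cam': array([[ 2.30508190e-04, -9.59891543e-01, -2.80371490e-01,
         7.19999806e+01],
       [ 9.99998842e-
[... 239 characters left out ...]
lock': 0.15, 'joints': array([-9.78401831e-01,  3.85375349e-01,  6.94946875e-03, -3.44444197e-04,
       -1.19399260e+00, -2.58584346e-01]), 'joint_vel': array([-0.00079527, -0.00350774,  0.00569831,  0.00161118, -0.00156781,
        0.00018736]), 'joint_efforts': array([ 4.85989540e-05, -3.92678583e+01,  1.88582361e+01,  4.18850452e+00,
       -3.39135775e-03, -1.63526654e-06]), 'position': array([ 204.64100458, -590.08971577,  230.48056479]), 'ee_rot': array([-1.66068559e-01,  9.86113863e-01,  8.04835536e-04, -1.88969912e-04]), 'contact_force': array([ 0.21843373,  0.43159464, -0.65081837]), 'wrist_torque': array([ 0.02281922,  0.01297589, -0.00302225]), 'gripper_width': 85.72070760534194}
```

View pics/scene0.png

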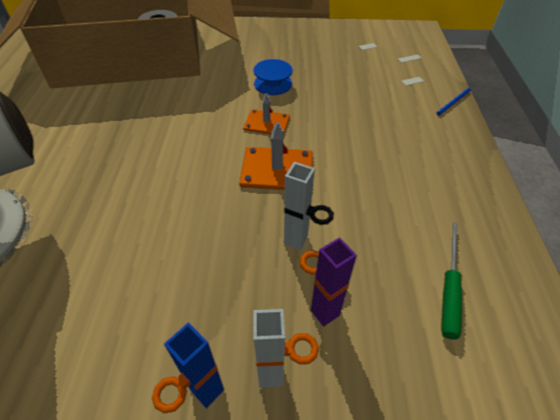

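View pics/top0.png

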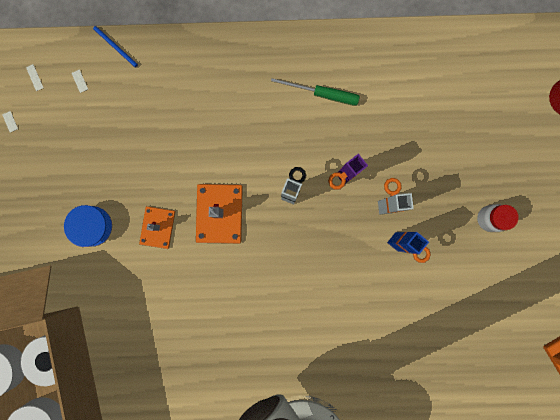

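View pics/wrist0.png

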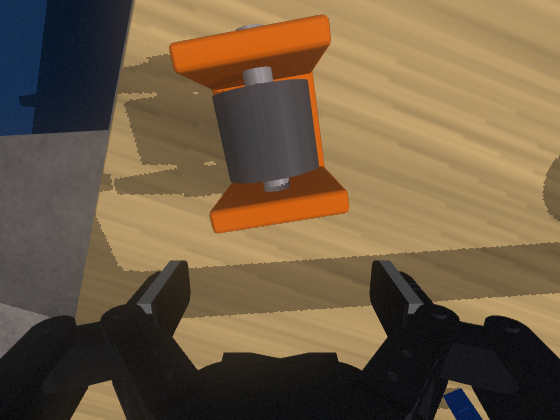

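The aluminium post with the orange eye is at about (270,345) in scene and (400,203) in top. The large foot is at (278,168) in scene and (219,213) in top. Next I measure them.

```bash
cat >> h.py <<'E'
def intr(name,shape=(420,560)):
    p=arm.camera_params(name); f=shape[0]/2/np.tan(np.radians(p['fov_y']/2)); return f,p['cx'],p['cy'],p
def cloud(name,d,T=None):
    f,cx,cy,p=intr(name)
    if T is None: T=p['world_from_camera']
    v,u=np.mgrid[:d.shape[0],:d.shape[1]]
    P=np.stack([(u-cx)/f*d,(v-cy)/f*d,d],-1)
    return P@T[:3,:3].T+T[:3,3]
def wristT(pos,rot):
    from scipy.spatial.transform import Rotation as R
    T=np.eye(4);T[:3,:3]=R.from_quat(rot).as_matrix();T[:3,3]=pos
    return T@arm.camera_params('wrist')['T_tool_cam']
E
python3 - <<'E'
from h import *
out=[]
for n,(x0,y0,w,h) in {'top':(360,160,80,60),'scene':(230,290,110,110)}.items():
    im=np.load(n+'0.npz')['im']
    out.append(cv2.resize(im[y0:y0+h,x0:x0+w,::-1],(390,300),interpolation=cv2.INTER_NEAREST))
for n,(x0,y0,w,h) in {'top':(185,175,70,75),'scene':(230,110,100,90)}.items():
    im=np.load(n+'0.npz')['im']
    out.append(cv2.resize(im[y0:y0+h,x0:x0+w,::-1],(390,300),interpolation=cv2.INTER_NEAREST))
cv2.imwrite('pics/crop0.png',np.vstack([np.hstack(out[:2]),np.hstack(out[2:])]))
for n in ['top','scene']:
    z=np.load(n+'0.npz'); P=cloud(n,z['d']); hsv=cv2.cvtColor(z['im'],cv2.COLOR_RGB2HSV)
    org=(hsv[...,0]<16)&(hsv[...,1]>170)&(hsv[...,2]>90)&(z['d']>0)
    nn,lab,stt,c=cv2.connectedComponentsWithStats(org.astype(np.uint8))
    for i in range(1,nn):
        if stt[i,4]>40:
            Q=P[lab==i]; print(n,c[i].round(),stt[i,4],np.median(Q,0).round(1),Q.min(0).round(),Q.max(0).round())
            if stt[i,4]>900:
                m=(lab==i)&(abs(P[...,2]-12)<4); r=cv2.minAreaRect(P[m][:,:2].astype(np.float32));print('  plate',r,np.median(P[m][:,2]))
    # rim of post
    for nm,(zlo,zhi) in {'rim':(149,162)}.items():
        m=(P[...,2]>zlo)&(P[...,2]<zhi)&(z['d']>0)
        nn,lab,stt,c=cv2.connectedComponentsWithStats(m.astype(np.uint8))
        for i in range(1,nn):
            if 8<stt[i,4]<2000:
                Q=P[lab==i]; print(n,nm,c[i].round(),stt[i,4],Q.mean(0).round(1),cv2.minAreaRect(Q[:,:2].astype(np.float32)))
E
```

```text
top [555.  99.] 149 [ 741.7 -575.5   21.2] [ 714. -591.    2.] [ 767. -572.   41.]
top [337. 180.] 163 [569.8 -84.7  90. ] [ 551. -103.    0.] [586. -66.  96.]
top [392. 186.] 160 [ 552.9 -194.    90.1] [ 534. -224.    0.] [ 577. -177.   95.]
top [219. 213.] 2355 [508.3 168.7  13.6] [446. 119.  -1.] [577. 222.  59.]
  plate ((511.4639892578125, 170.84796142578125), (100.00983428955078, 128.3426513671875), 88.53396606445312) 13.453713440317017
top [504. 217.] 506 [ 484.1 -426.3   71.5] [ 459. -489.    0.] [ 509. -402.   77.]
top [157. 227.] 996 [483.1 306.6   9.5] [437. 269.  -4.] [529. 351.  41.]
  plate ((483.3739013671875, 308.4190673828125), (65.71482849121094, 85.62565612792969), 78.91557312011719) 9.95209097373413
top [423. 256.] 106 [ 407.5 -252.6   89.9] [ 398. -264.   85.] [ 428. -231.   94.]
top [554. 353.] 266 [ 194.5 -542.7   20.5] [ 147. -560.    5.] [ 220. -528.   46.]
top rim [356. 164.] 119 [ 588.6 -111.3  155.6] ((588.5342407226562, -111.53009796142578), (29.77381706237793, 30.770931243896484), 36.56431198120117)
top rim [291. 188.] 102 [546.3  13.  156. ] ((546.36322
[... 1258 characters left out ...]
 ((148.48818969726562, 67.6148910522461), (28.615827560424805, 95.64611053466797), 5.154909133911133)
scene rim [300. 173.] 281 [546.2   9.4 153.4] ((546.3831787109375, 10.127921104431152), (31.6201171875, 30.91672706604004), 67.69393920898438)
scene rim [338. 253.] 413 [ 588.2 -114.7  153.5] ((588.327880859375, -113.78103637695312), (31.146747589111328, 30.72467041015625), 36.167884826660156)
scene rim [269. 325.] 463 [ 515.5 -200.9  154.2] ((515.5860595703125, -200.1085662841797), (29.53907585144043, 31.228654861450195), 3.740535259246826)
scene rim [187. 344.] 553 [ 438.4 -222.5  154.1] ((438.10614013671875, -221.73757934570312), (30.263254165649414, 31.11667823791504), 48.86040115356445)
```

View pics/crop0.png

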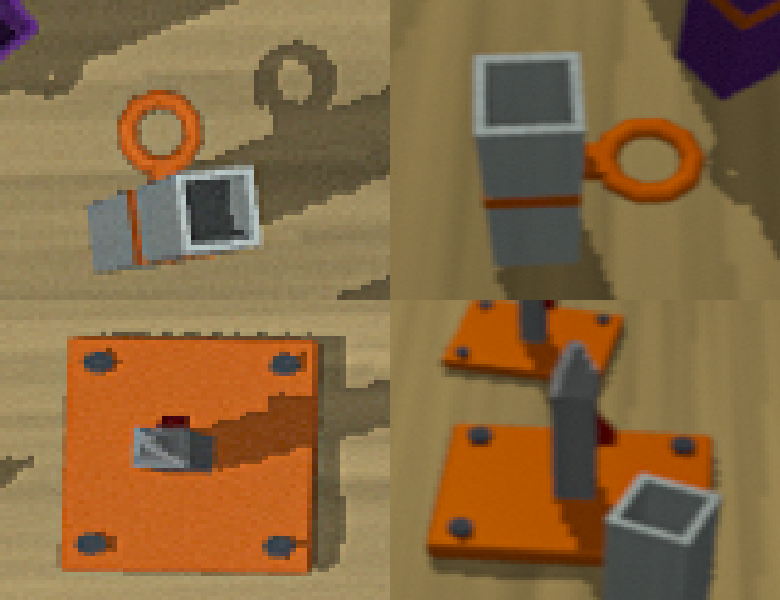

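The crops show the windowed post's eye pointing to +x at about 4°. The catch sits on the foot's +x side. I'll move above the post, yawed to suit it.

>>> drive_tool(moves=[[[1,0,0,0,0,0,0.13],[1,0,0,0,0,0,0.13],[1,-0.028,0.0305,0,0,0,0],[1,-0.028,0.0305,0,0,0,0],[1,-0.028,0.0305,0,0,0,0],[1,-0.028,0.0305,0,0,0,0],[1,-0.028,0.0305,0,0,0,0],[1,-0.028,0.0305,0,0,0,0],[1,-0.028,0.0305,0,0,0,0],[1,-0.028,0.0305,0,0,0,0],[1,-0.028,0.0305,0,0,0,0],[1,-0.028,0.0305,0,0,0,0],[1,-0.028,0.0305,0,0,0,0],[1,0,0,0,0,0,0]]])

```text
clock: 1.55
position: [500.2, -222.3, 225.8]
ee_rot: [-0.028, 1.0, 0.004, -0.003]
contact_force: [-0.7, -0.6, -0.5]
gripper_width: 85.3
```

```bash
cat >> h.py <<'E'
def todo(target,yaw):
    "delta in tool axes to a tool-down pose whose tool x points at world angle 180deg+yaw"
    from scipy.spatial.transform import Rotation as R
    st=arm.read_state(); M=R.from_quat(st['ee_rot']).as_matrix()
    c,s=np.cos(yaw),np.sin(yaw)
    D=np.array([[-c,-s,0],[-s,c,0],[0,0,-1.]])
    D=np.column_stack([[-c,-s,0],[-s,c,0],[0,0,-1]])
    print('pos',st['position'].round(1),'shift tool mm',(M.T@(np.array(target)-st['position'])).round(1),'turn',R.from_matrix(M.T@D).as_rotvec().round(4),'F',st['contact_force'].round(1),'w',round(st['gripper_width'],1),'t',st['clock'])
E
python3 - <<'E'
from h import *
im,d,st=grab('wrist','wrist1')
P=cloud('wrist',d,wristT(st['position'],st['ee_rot']))
m=(P[...,2]>148)&(P[...,2]<163)&(d>0)
nn,lab,stt,c=cv2.connectedComponentsWithStats(m.astype(np.uint8))
for i in range(1,nn):
    if stt[i,4]>60: Q=P[lab==i]; print(c[i].round(),stt[i,4],Q.mean(0).round(1),cv2.minAreaRect(Q[:,:2].astype(np.float32)))
todo([515.7,-199,225],0.073)
E
```

```text
[286. 135.] 796 [ 437.7 -221.5  154.7] ((437.57373046875, -221.8815460205078), (29.87091064453125, 29.97573471069336), 48.616214752197266)
[308. 241.] 825 [ 514.4 -199.6  153.7] ((514.9922485351562, -199.89682006835938), (30.68305206298828, 30.116527557373047), 3.774419069290161)
[550. 288.] 430 [544.5  -3.  152.5] ((544.9459228515625, -2.5172033309936523), (34.196739196777344, 17.646976470947266), 12.59517765045166)
pos [ 498.8 -223.4  225.7] shift tool mm [-18.2  23.4   0.8] turn [ 0.0087 -0.0064 -0.0174] F [0.1 0.4 0. ] w 85.4 t 1.6
```

View pics/wrist1.png

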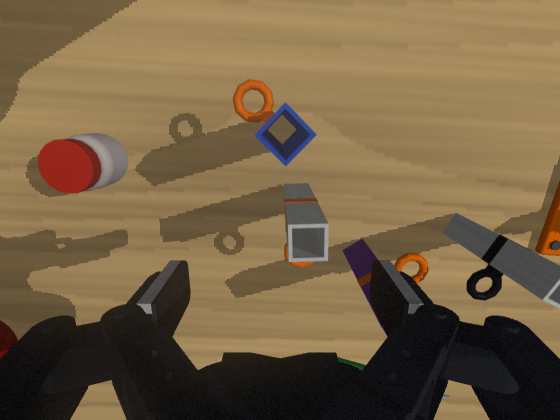

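The rim of the target post is at about (308,241), which agrees to 1 mm with the fixed cameras. Aligning over it.

>>> drive_tool(moves=[[[1,-0.009,0.012,0,0.004,-0.003,-0.006],[1,-0.009,0.012,0,0.004,-0.003,-0.006],[1,0,0,0,0,0,0]]])

```text
clock: 1.9
position: [514.5, -198.3, 225.0]
ee_rot: [-0.033, 0.999, 0.0, -0.001]
contact_force: [0.2, -0.7, -0.3]
gripper_width: 85.4
```

```bash
python3 -c "
from h import *
todo([515.3,-199.6,113],0.070)"
```

```text
pos [ 514.5 -198.3  225. ] shift tool mm [ -0.9  -1.4 112. ] turn [ 0.0008 -0.0024 -0.0036] F [ 0.2 -0.7 -0.3] w 85.4 t 1.9
```

>>> drive_tool(moves=[[[1,-0.001,-0.001,0.02,0,-0.002,-0.003],[1,0,0,0.025,0,0,0],[1,0,0,0.025,0,0,0],[1,0,0,0.02,0,0,0],[1,0,0,0.016,0,0,0],[1,0,0,0,0,0,0]]])

```text
clock: 2.5
position: [513.4, -203.1, 116.8]
ee_rot: [-0.032, 0.999, -0.0, 0.001]
contact_force: [0.0, -0.2, 0.9]
gripper_width: 85.5
```

```bash
python3 -c "
from h import *
todo([515.3,-199.6,113],0.070)"
```

```text
pos [ 513.4 -203.1  116.8] shift tool mm [-2.1  3.4  3.8] turn [-0.0002  0.0011 -0.0056] F [ 0.  -0.2  0.9] w 85.5 t 2.5
```

>>> drive_tool(moves=[[[1,-0.002,0.0035,0.001,0,0,-0.0056],[1,0,0,0,0,0,0],[0,0,0,0,0,0,0],[0,0,0,0,0,0,0],[0,0,0,0,0,0,0],[0,0,0,0,0,0,0],[0,0,0,0,0,0,0],[0,0,0,0,0,0,0],[0,0,0,0,0,0,0],[0,0,0,0,0,0,0]]])

```text
clock: 3.5
position: [517.0, -200.5, 120.0]
ee_rot: [-0.035, 0.999, -0.001, 0.004]
contact_force: [-0.3, 0.9, 0.9]
gripper_width: 29.5
```

```bash
python3 -c "
from h import *
todo([515.3,-199.6,113],0.070)
grab('scene','scene2')"
```

```text
pos [ 517.  -200.5  120. ] shift tool mm [1.7 1.  7. ] turn [-0.002   0.008  -0.0003] F [-0.3  0.9  0.9] w 29.5 t 3.5
```

View pics/scene2.png

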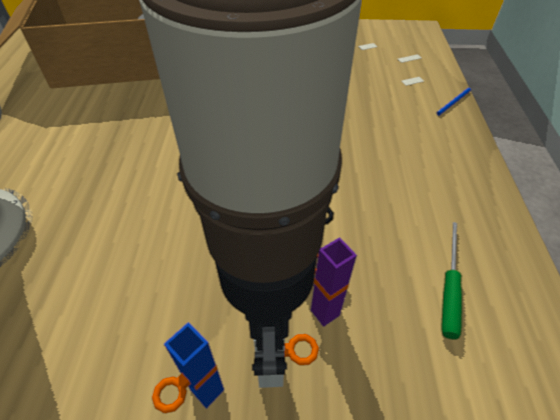

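Gripped at 29.5 mm, with the eye at (302,348) in scene and the neighbours undisturbed. Lifting.

>>> drive_tool(moves=[[[0,0,0,-0.01,0,0,0],[0,0,0,-0.015,0,0,0],[0,0,0,-0.02,0,0,0],[0,0,0,-0.025,0,0,0],[0,0,0,-0.025,0,0,0],[0,0,0,-0.025,0,0,0],[0,0,0,-0.025,0,0,0],[0,0,0,-0.02,0,0,0],[0,0,0,-0.015,0,0,0],[0,0,0,-0.01,0,0,0],[0,0,0,0,0,0,0]]])

```text
clock: 4.65
position: [512.3, -200.0, 320.1]
ee_rot: [-0.034, 0.999, 0.0, 0.001]
contact_force: [0.0, 0.3, -1.4]
gripper_width: 29.6
```

```bash
python3 - <<'E'
from h import *
todo([511,168.5,310],-0.03)
im,d,st=grab('wrist','wrist3')
P=cloud('wrist',d,wristT(st['position'],st['ee_rot']))
grab('scene','scene3')
a=cv2.imread('pics/wrist3.png');b=cv2.imread('pics/scene3.png')
cv2.imwrite('pics/ws3.png',cv2.resize(np.hstack([a,b]),(800,300)))
E
```

```text
pos [ 512.3 -200.   320.1] shift tool mm [-23.8 367.7  10.4] turn [0.0005 0.0023 0.0982] F [ 0.   0.3 -1.4] w 29.6 t 4.65
```

View pics/ws3.png

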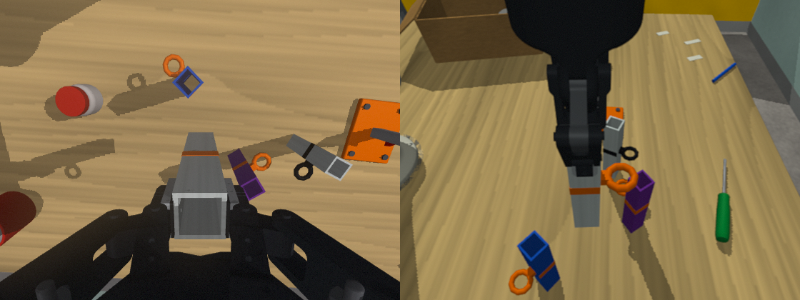

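The post hangs straight in the jaws, its lower end at about 200 mm. I'll move part of the way and look at the foot from close up.

>>> drive_tool(moves=[[[0,-0.001,0.012,0.001,0,0,0.012],[0,-0.002,0.025,0.001,0,0,0.015],[0,-0.002,0.03,0.001,0,0,0.015],[0,-0.002,0.03,0.001,0,0,0.015],[0,-0.002,0.03,0.001,0,0,0.015],[0,-0.002,0.03,0.001,0,0,0.012],[0,-0.002,0.03,0,0,0,0.01],[0,-0.001,0.025,0,0,0,0],[0,-0.001,0.015,0,0,0,0],[0,0,0,0,0,0,0]]])

```text
clock: 5.75
position: [518.7, 35.3, 297.3]
ee_rot: [0.017, 1.0, 0.0, -0.015]
contact_force: [-0.5, -0.4, -1.5]
gripper_width: 29.9
```

```bash
python3 - <<'E'
from h import *
todo([511,168.5,310],-0.03)
im,d,st=grab('wrist','wrist4')
Ps={'wrist':(im,d,cloud('wrist',d,wristT(st['position'],st['ee_rot'])))}
for n in ['top','scene']:
    z=np.load(n+'0.npz'); Ps[n]=(z['im'],z['d'],cloud(n,z['d']))
for n,(im,d,P) in Ps.items():
    m=(P[...,2]>9)&(P[...,2]<16)&(d>0)&(abs(P[...,0]-511)<75)&(abs(P[...,1]-169)<62)
    r=cv2.minAreaRect(P[m][:,:2].astype(np.float32)); print(n,'plate',r,m.sum())
    m=(P[...,2]>92)&(P[...,2]<113)&(d>0)&(abs(P[...,0]-511)<25)&(abs(P[...,1]-169)<25)
    print('  taper',m.sum(), P[m].mean(0).round(1) if m.any() else '')
    m=(P[...,2]>104)&(P[...,2]<113)&(d>0)&(abs(P[...,0]-511)<25)&(abs(P[...,1]-169)<25)
    print('  tip',m.sum(), P[m].mean(0).round(1) if m.any() else '')
    # red catch
    hsv=cv2.cvtColor(im,cv2.COLOR_RGB2HSV)
    m=((hsv[...,0]<4)|(hsv[...,0]>174))&(hsv[...,1]>150)&(d>0)&(abs(P[...,0]-525)<25)&(abs(P[...,1]-169)<25)
    print('  catch',m.sum(), P[m].mean(0).round(1) if m.any() else '')
E
```

```text
pos [518.7  35.3 297.3] shift tool mm [ 12.7 132.9 -12.4] turn [-0.0004 -0.0298 -0.0044] F [-0.5 -0.4 -1.5] w 29.9 t 5.75
wrist plate ((509.70745849609375, 168.80169677734375), (99.7812271118164, 129.99842834472656), 87.28553771972656) 5761
  taper 215 [508.4 166.4 101.4]
  tip 80 [509.1 167.6 107.9]
  catch 0 
top plate ((510.4621276855469, 170.64686584472656), (100.56590270996094, 129.94192504882812), 87.54593658447266) 2209
  taper 67 [510.1 169.3 101.7]
  tip 24 [510.8 169.6 108.7]
  catch 10 [525.3 170.4  58.3]
scene plate ((510.4553527832031, 168.10174560546875), (101.25398254394531, 129.63250732421875), 88.03641510009766) 1809
  taper 98 [511.5 165.6 100.5]
  tip 31 [511.2 167.4 107.4]
  catch 20 [523.1 164.1  55.9]
```

View pics/wrist4.png

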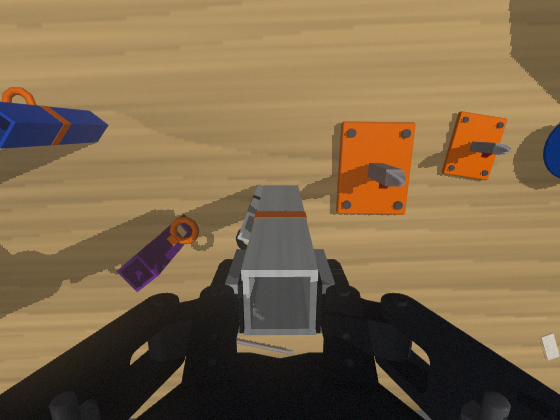

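The foot measures about (510.3,169.0) with yaw about −2.4°, consistent across the three cameras. Next I check how the post sits in the hand, by fitting its −x face and rim in tool coordinates.

```bash
cat > inhand.py <<'E'
from h import *
def inhand(im,d):
    P=cloud('wrist',d,arm.camera_params('wrist')['T_tool_cam'])
    g=(abs(P[...,1])<12)&(P[...,0]>5)&(P[...,0]<30)&(P[...,2]>-25)&(P[...,2]<130)&(d>0)
    Q=P[g]; 
    for k in range(3):
        A=np.c_[Q[:,1],Q[:,2],np.ones(len(Q))]; s=np.linalg.lstsq(A,Q[:,0],rcond=None)[0]; r=Q[:,0]-A@s
        Q=Q[abs(r)<max(1.5,2*r.std())]
    print('face x = %.4f*y + %.4f*z + %.2f'%tuple(s),len(Q),'zmax',Q[:,2].max().round(1),'res',r.std().round(2))
    g=(abs(P[...,1])<25)&(abs(P[...,0])<25)&(P[...,2]<-27)&(P[...,2]>-45)&(d>0)
    Q=P[g]; print('rim',len(Q),'z',np.median(Q[:,2]).round(1),Q.min(0).round(1),Q.max(0).round(1),cv2.minAreaRect(Q[:,:2].astype(np.float32)))
    # side edges of tube per height
    for z0 in (20,50,80,105):
        g=(abs(P[...,2]-z0)<5)&(abs(P[...,0]-15)<8)&(abs(P[...,1])<25)&(d>0); q=P[g]
        if len(q): print(z0,'y',np.percentile(q[:,1],[1,99]).round(1),'x',np.median(q[:,0]).round(1))
if __name__=='__main__':
    z=np.load('wrist4.npz'); inhand(z['im'],z['d'])
    todo([510.3,169,297],-0.042)
E
python3 inhand.py
```

```text
face x = 0.0074*y + 0.0101*z + 16.59 3099 zmax 120.4 res 0.26
rim 4740 z -34.7 [-14.2 -25.  -45. ] [ 17.3  24.9 -27. ] ((1.4782295227050781, 0.038330078125), (49.86863327026367, 31.456119537353516), 89.46076965332031)
20 y [-15.1  14.2] x 16.8
50 y [-14.7  14.5] x 17.0
80 y [-14.7  14.8] x 17.3
105 y [-14.3  14.8] x 17.6
pos [518.5  34.5 297.2] shift tool mm [ 12.9 134.1   0.5] turn [-0.0008 -0.0304  0.0068] F [ 0.1 -0.3 -1.7] w 29.2 t 5.8
```

>>> drive_tool(moves=[[[0,0.002,0.015,0,0,-0.01,0.002],[0,0.002,0.025,0,0,-0.01,0.002],[0,0.002,0.03,0,0,-0.01,0.002],[0,0.002,0.028,0,0,-0.01,0],[0,0.002,0.02,0,0,0,0],[0,0,0.01,0,0,0,0],[0,0,0,0,0,0,0],[0,0,0,0,0,0,0]]])

```text
clock: 6.6
position: [513.5, 157.9, 294.2]
ee_rot: [0.026, 1.0, -0.003, 0.002]
contact_force: [0.3, -0.3, -1.5]
gripper_width: 29.5
```

```bash
sed -i 's/todo(\[510.3.*/todo([511.9,168.9,260],-0.042)/' inhand.py && python3 -c "
from h import *
todo([511.9,168.9,260],-0.042)"
```

```text
pos [513.5 157.9 294.2] shift tool mm [ 2.4 11.1 34.1] turn [-0.0067  0.0048 -0.0108] F [ 0.3 -0.3 -1.5] w 29.5 t 6.6
```

>>> drive_tool(moves=[[[0,0.001,0.006,0,-0.003,-0.002,-0.005],[0,0.001,0.005,0.01,-0.003,-0.002,-0.005],[0,0,0,0.015,0,0,0],[0,0,0,0.009,0,0,0],[0,0,0,0,0,0,0]]])

```text
clock: 7.1
position: [512.2, 166.7, 257.5]
ee_rot: [0.023, 1.0, -0.0, 0.004]
contact_force: [-0.0, 0.1, -2.2]
gripper_width: 29.2
```

```bash
python3 - <<'E'
from inhand import *
todo([511.9,168.9,245],-0.042)
im,d,st=grab('wrist','wrist5'); inhand(im,d)
for n in ['top','scene']:
    im,d,st=grab(n,n+'5')
a=cv2.imread('pics/wrist5.png');b=cv2.imread('pics/scene5.png')
cv2.imwrite('pics/ws5.png',cv2.resize(np.hstack([a,b]),(800,300)))
E
```

```text
pos [512.2 166.7 257.5] shift tool mm [ 0.5  2.2 12.5] turn [-0.0002  0.0084 -0.0043] F [-0.   0.1 -2.2] w 29.2 t 7.1
face x = 0.0069*y + 0.0101*z + 16.60 3109 zmax 121.0 res 0.26
rim 4733 z -34.7 [-14.4 -25.  -45. ] [ 17.3  25.  -27. ] ((1.458160400390625, -0.08352851867675781), (31.643552780151367, 49.917762756347656), 0.5313670635223389)
20 y [-15.1  14.3] x 16.8
50 y [-14.5  14.6] x 17.0
80 y [-14.7  14.7] x 17.3
105 y [-14.3  14.7] x 17.6
```

View pics/ws5.png

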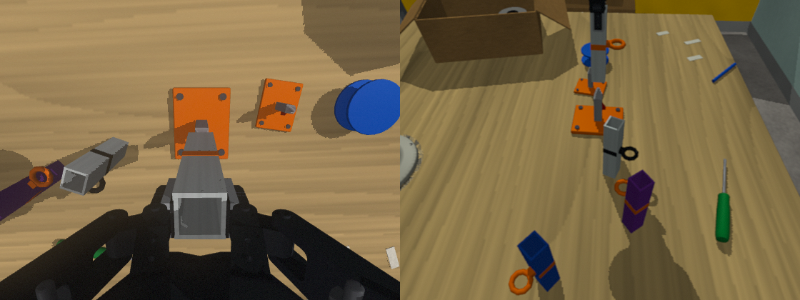

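The grip is unchanged and the post hangs directly over the stub. Correcting y, then descending to the taper.

>>> drive_tool(moves=[[[0,0.0005,0.002,0,0,0,-0.004],[0,0,0,0.008,0,0,0],[0,0,0,0.01,0,0,0],[0,0,0,0.01,0,0,0],[0,0,0,0,0,0,0]]])

```text
clock: 7.75
position: [513.7, 169.9, 230.6]
ee_rot: [0.021, 1.0, 0.002, 0.007]
contact_force: [-0.8, -0.4, -1.5]
gripper_width: 29.4
```

```bash
python3 - <<'E'
from h import *
todo([511.9,168.9,200],-0.042)
im,d,st=grab('scene','scene6')
cv2.imwrite('pics/s6.png',cv2.resize(im[20:220,200:400,::-1],(600,600)))
E
```

```text
pos [513.7 169.9 230.6] shift tool mm [ 2.2 -1.2 30.6] turn [0.0034 0.0143 0.0004] F [-0.8 -0.4 -1.5] w 29.4 t 7.75
```

View pics/s6.png

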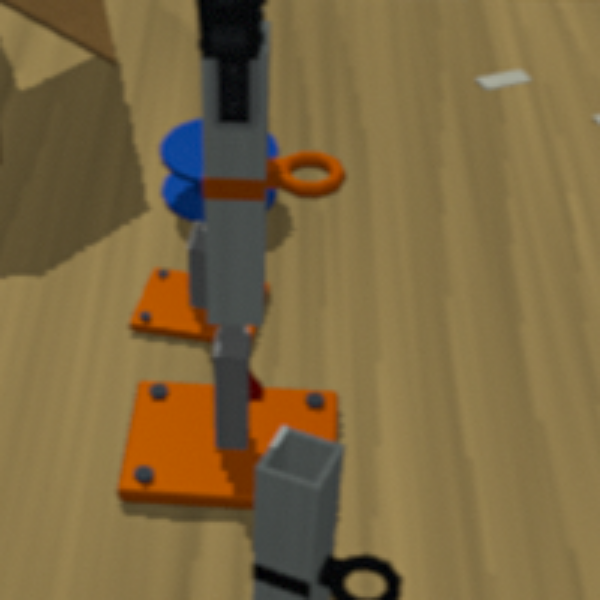

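>>> drive_tool(moves=[[[0,0.002,-0.0012,0,0.003,0.005,0],[0,0,0,0.006,0,0,0],[0,0,0,0.006,0,0,0],[0,0,0,0.006,0,0,0],[0,0,0,0,0,0,0]]])

```text
clock: 8.3
position: [512.6, 168.9, 212.3]
ee_rot: [0.021, 1.0, 0.0, 0.006]
contact_force: [-0.2, -0.8, -2.2]
gripper_width: 28.9
```

```bash
python3 - <<'E'
from h import *
todo([511.9,168.9,200],-0.042)
E
```

```text
pos [512.6 168.9 212.3] shift tool mm [ 0.8 -0.1 12.3] turn [0.0009 0.0112 0.0008] F [-0.2 -0.8 -2.2] w 28.9 t 8.3
```

>>> drive_tool(moves=[[[0,0.0008,0,0.004,0,0.001,0],[0,0,0,0.005,0,0,0],[0,0,0,0.005,0,0,0],[0,0,0,0,0,0,0]]])

```text
clock: 8.7
position: [512.0, 169.0, 197.1]
ee_rot: [0.021, 1.0, 0.0, 0.005]
contact_force: [0.2, 0.4, -2.0]
gripper_width: 29.2
```

```bash
python3 - <<'E'
from h import *
todo([511.9,168.9,180],-0.042)
E
```

```text
pos [512.  169.  197.1] shift tool mm [ 0.2 -0.1 17.1] turn [0.0009 0.0102 0.0008] F [ 0.2  0.4 -2. ] w 29.2 t 8.7
```

The lower end is about 77 mm up, over the straight part of the stub, with no contact force. Continuing onto the catch.

>>> drive_tool(moves=[[[0,0,0,0.005,0,0,0],[0,0,0,0.005,0,0,0],[0,0,0,0.005,0,0,0],[0,0,0,0.005,0,0,0],[0,0,0,0,0,0,0]]])

```text
clock: 9.2
position: [513.2, 169.4, 175.9]
ee_rot: [0.02, 1.0, 0.001, 0.006]
contact_force: [0.1, 0.8, -2.7]
gripper_width: 29.2
```

```bash
python3 - <<'E'
from h import *
todo([511.9,168.9,160],-0.042)
E
```

```text
pos [513.2 169.4 175.9] shift tool mm [ 1.4 -0.6 15.9] turn [0.0018 0.0126 0.0012] F [ 0.1  0.8 -2.7] w 29.2 t 9.2
```

>>> drive_tool(moves=[[[0,0.001,-0.0005,0.003,0.001,0.002,0],[0,0,0,0.005,0,0,0],[0,0,0,0.005,0,0,0],[0,0,0,0.005,0,0,0]]])

```text
clock: 9.6
position: [513.4, 169.5, 161.7]
ee_rot: [0.02, 1.0, 0.001, 0.007]
contact_force: [-1.0, 0.3, 3.8]
gripper_width: 29.3
```

```bash
python3 - <<'E'
from h import *
todo([511.9,168.9,150],-0.042)
E
```

```text
pos [513.4 169.5 161.7] shift tool mm [ 1.7 -0.7 11.7] turn [0.0023 0.0148 0.0022] F [-1.   0.3  3.8] w 29.3 t 9.6
```

>>> drive_tool(moves=[[[0,0.001,-0.0003,0.005,0.002,0.004,0.001],[0,0.0005,0,0.006,0,0,0],[0,0,0,0.006,0,0,0],[0,0,0,0.006,0,0,0]]])

```text
clock: 10.0
position: [513.3, 169.8, 137.8]
ee_rot: [0.02, 1.0, 0.001, 0.007]
contact_force: [-0.4, -0.3, 0.3]
gripper_width: 29.2
```

```bash
python3 - <<'E'
from h import *
todo([511.9,168.9,132],-0.042)
im,d,st=grab('wrist','wrist7')
from inhand import inhand
inhand(im,d)
E
```

```text
pos [513.3 169.8 137.8] shift tool mm [ 1.5 -1.   5.8] turn [0.0018 0.0139 0.0016] F [-0.4 -0.3  0.3] w 29.2 t 10.0
face x = 0.0083*y + 0.0143*z + 16.64 3176 zmax 127.0 res 0.37
rim 4733 z -34.7 [-14.5 -25.  -45. ] [ 17.   24.8 -27. ] ((1.2181854248046875, -0.05196571350097656), (49.775577545166016, 31.583629608154297), 89.78546142578125)
20 y [-15.1  14.4] x 16.8
50 y [-14.8  14.4] x 17.2
80 y [-14.4  14.6] x 17.6
105 y [-14.2  14.7] x 17.8
```

>>> drive_tool(moves=[[[0,0.0005,-0.0003,0.003,0,0,0],[0,0,0,0.003,0,0,0],[0,0,0,0.003,0,0,0]]])

```text
clock: 10.35
position: [513.8, 169.5, 131.8]
ee_rot: [0.019, 1.0, -0.0, 0.008]
contact_force: [-6.6, -1.3, 19.6]
gripper_width: 29.0
```

```bash
python3 - <<'E'
from h import *
todo([511.9,168.9,132],-0.042)
E
```

```text
pos [513.8 169.5 131.8] shift tool mm [ 1.9 -0.7 -0.2] turn [-0.0006  0.0154  0.0048] F [-6.6 -1.3 19.6] w 29.0 t 10.35
```

>>> drive_tool(moves=[[[0,0,0,0.003,0,0,0],[0,0,0,0.002,0,0,0]]])

```text
clock: 10.55
position: [514.1, 169.6, 131.9]
ee_rot: [0.018, 1.0, -0.001, 0.009]
contact_force: [-5.5, -0.0, 9.9]
gripper_width: 29.1
```

```bash
python3 - <<'E'
from h import *
todo([511.9,168.9,132],-0.042)
im,d,st=grab('scene','scene8')
cv2.imwrite('pics/s8.png',cv2.resize(im[60:220,220:380,::-1],(600,600)))
from inhand import inhand
im,d,st=grab('wrist','wrist8');inhand(im,d)
E
```

```text
pos [514.1 169.6 131.9] shift tool mm [ 2.1 -0.8 -0.1] turn [-0.0012  0.0172  0.007 ] F [-5.5 -0.   9.9] w 29.1 t 10.55
face x = 0.0007*y + 0.0346*z + 17.21 3309 zmax 120.7 res 0.31
rim 4821 z -34.8 [-14.6 -25.  -45. ] [ 17.   24.9 -27. ] ((1.3879022598266602, -0.19789886474609375), (31.606090545654297, 49.93614196777344), 0.8780311346054077)
20 y [-15.1  14.2] x 17.9
50 y [-15.   14.4] x 18.8
80 y [-15.   14.1] x 19.8
105 y [-14.8  14.5] x 20.7
```

View pics/s8.png

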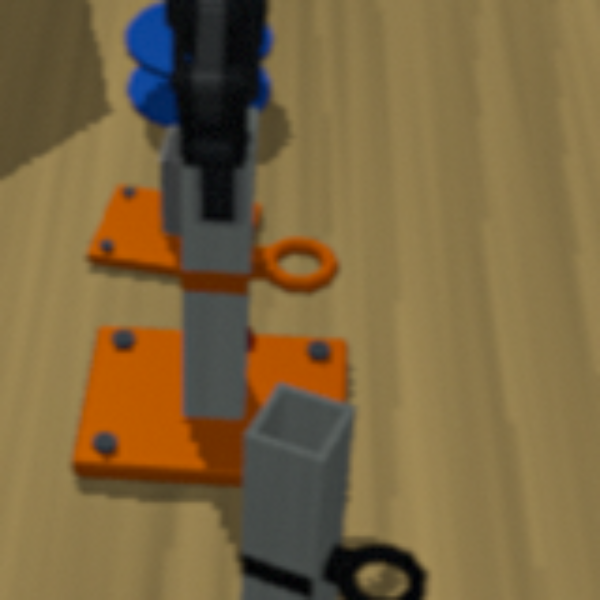

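The red catch shows outside the tube at (250,340), so it has popped. The post leans by about 1°, so I'll take out the x error, press once more and release.

>>> drive_tool(moves=[[[0,0.002,-0.0008,0,0,0,0.005],[0,0.0005,0,0.002,0,0,0],[0,0,0,0.002,0,0,0]]])

```text
clock: 10.95
position: [512.3, 169.0, 131.8]
ee_rot: [0.019, 1.0, -0.001, 0.01]
contact_force: [-6.6, 0.3, 16.2]
gripper_width: 29.4
```

```bash
python3 - <<'E'
from h import *
todo([511.9,168.9,132],-0.042)
from inhand import inhand
im,d,st=grab('wrist','wrist9');inhand(im,d)
E
```

```text
pos [512.3 169.  131.8] shift tool mm [ 0.4 -0.2 -0.2] turn [-0.0014  0.0205  0.004 ] F [-6.6  0.3 16.2] w 29.4 t 10.95
face x = 0.0010*y + 0.0349*z + 17.24 3318 zmax 120.7 res 0.31
rim 4810 z -34.9 [-14.7 -25.  -45. ] [ 17.1  25.  -27. ] ((1.3002004623413086, 0.18047523498535156), (49.85999298095703, 31.635032653808594), 88.99495697021484)
20 y [-15.1  14.1] x 17.9
50 y [-15.   14.4] x 18.9
80 y [-14.9  14.2] x 19.9
105 y [-14.8  14.5] x 20.7
```

>>> drive_tool(moves=[[[0,0,0,0,0,-0.008,0.002],[0,0,0,0,0,-0.007,0],[0,0,0,0.002,0,0,0]]])

```text
clock: 11.3
position: [513.0, 169.3, 131.7]
ee_rot: [0.019, 1.0, -0.001, 0.019]
contact_force: [-4.2, -1.0, 19.8]
gripper_width: 29.5
```

```bash
python3 - <<'E'
from h import *
todo([511.9,168.9,132],-0.042)
from inhand import inhand
im,d,st=grab('wrist','wrist10');inhand(im,d)
E
```

```text
pos [513.  169.3 131.7] shift tool mm [ 1.1 -0.4 -0.3] turn [-0.0012  0.0388  0.0031] F [-4.2 -1.  19.8] w 29.5 t 11.3
face x = 0.0002*y + 0.0407*z + 17.34 3344 zmax 120.4 res 0.31
rim 4785 z -34.9 [-14.6 -24.9 -45. ] [ 17.2  24.9 -27. ] ((1.1693687438964844, 0.1250286102294922), (49.79745864868164, 31.757165908813477), 89.3621597290039)
20 y [-15.1  14. ] x 18.1
50 y [-15.   14.2] x 19.3
80 y [-15.   13.9] x 20.4
105 y [-14.8  14.1] x 21.4
```

The post is now upright to 0.002 rad and seated (20 N at the expected home height). Releasing.

>>> drive_tool(moves=[[[0.3,0,0,-0.001,0,0,0],[0.6,0,0,0,0,0,0],[1,0,0,0,0,0,0],[1,0,0,0,0,0,0],[1,0,0,0,0,0,0],[1,0,0,0,0,0,0],[1,0,0,0,0,0,0],[1,0,0,0,0,0,0]]])

```text
clock: 12.15
position: [512.4, 168.7, 130.1]
ee_rot: [0.02, 1.0, -0.002, 0.018]
contact_force: [0.3, 0.8, -0.2]
gripper_width: 85.2
```

```bash
python3 - <<'E'
from h import *
todo([511.9,168.9,250],-0.042)
im,d,st=grab('wrist','wrist11')
E
```

```text
pos [512.4 168.7 130.1] shift tool mm [  -3.9   -0.2 -119.8] turn [-0.003   0.0364  0.0028] F [ 0.3  0.8 -0.2] w 85.2 t 12.15
```

View pics/wrist11.png

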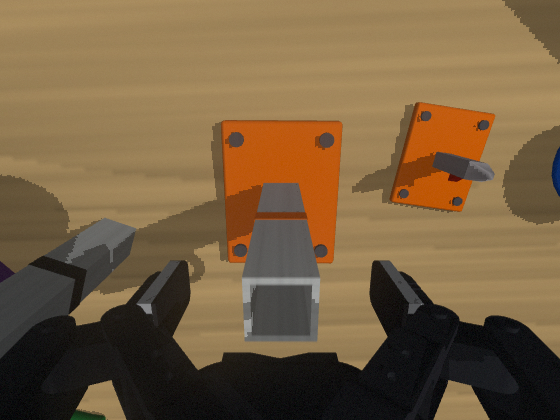

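The fingers are clear of the post on both sides; its rim is at (282,310). Retreating straight up.

>>> drive_tool(moves=[[[1,0,0,-0.015,0,0,0],[1,0,0,-0.02,0,0,0],[1,0,0,-0.025,0,0,0],[1,0,0,-0.03,0,0.01,0],[1,0,0,-0.03,0,0.02,0],[1,0,0,-0.03,0,0,0],[1,0.03,0,-0.02,0,0,0],[1,0.04,0,0,0,0,0],[1,0.04,0,0,0,0,0],[1,0.04,0,0,0,0,0],[1,0.03,0,0,0,0,0],[1,0,0,0,0,0,0]]])

```text
clock: 13.4
position: [322.8, 175.7, 305.7]
ee_rot: [0.021, 1.0, -0.001, 0.002]
contact_force: [0.4, -0.1, 0.1]
gripper_width: 85.4
```

```bash
python3 - <<'E'
from h import *
todo([511.9,168.9,250],-0.042)
out=[]
for n in ['top','scene','wrist']:
    im,d,st=grab(n,n+'12')
    P=cloud(n,d,wristT(st['position'],st['ee_rot']) if n=='wrist' else None)
    m=(P[...,2]>155)&(P[...,2]<180)&(d>0)&(abs(P[...,0]-511)<40)&(abs(P[...,1]-169)<40)
    Q=P[m]
    if m.sum()>8: print(n,m.sum(),np.median(Q,0).round(1),cv2.minAreaRect(Q[:,:2].astype(np.float32)))
    m=(P[...,2]>148)&(P[...,2]<162)&(d>0)&(abs(P[...,0]-546)<40)&(abs(P[...,1]-10)<40)
    Q=P[m]
    if m.sum()>8: print(n,'spare',m.sum(),np.median(Q,0).round(1),cv2.minAreaRect(Q[:,:2].astype(np.float32)))
    m=(abs(P[...,0]-511)<10)&(abs(P[...,1]-169)<30)&(P[...,2]<178)&(d>0); 
s=cv2.imread('pics/scene12.png')[60:220,220:380]; t=cv2.imread('pics/top12.png')[165:255,180:270]
cv2.imwrite('pics/st12.png',np.hstack([cv2.resize(s,(400,400)),cv2.resize(t,(400,400))]))
E
```

```text
pos [322.8 175.7 305.7] shift tool mm [-189.     1.3   56.4] turn [-0.0011  0.0038 -0.0007] F [ 0.4 -0.1  0.1] w 85.4 t 13.4
top 133 [511.8 171.4 168.2] ((511.3055419921875, 170.12742614746094), (30.093425750732422, 29.370445251464844), 88.60774993896484)
top spare 106 [546.2  13.1 156.7] ((546.3987426757812, 12.673539161682129), (30.06878089904785, 30.064655303955078), 67.0314712524414)
scene 312 [511.6 160.5 163.1] ((512.3861083984375, 167.90992736816406), (33.48860549926758, 30.029001235961914), 88.12860107421875)
scene spare 320 [546.5   7.8 153.6] ((546.3480834960938, 10.358413696289062), (32.266998291015625, 30.596145629882812), 66.83196258544922)
wrist 287 [496.7 169.8 163.3] ((501.89581298828125, 169.0038604736328), (30.143014907836914, 18.8289737701416), 73.29910278320312)
```

View pics/st12.png

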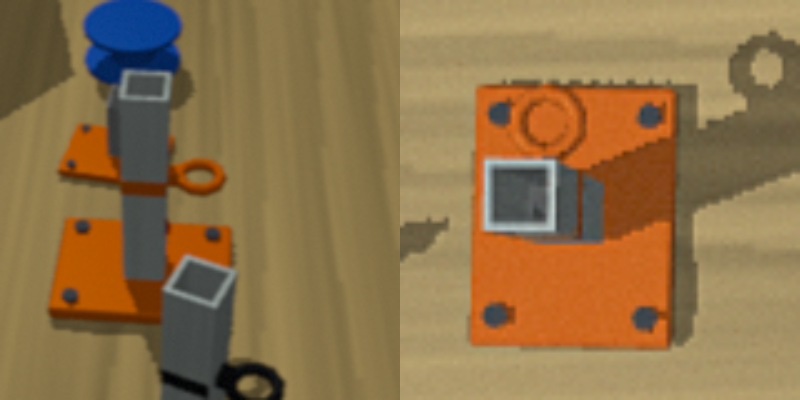

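View pics/wrist12.png

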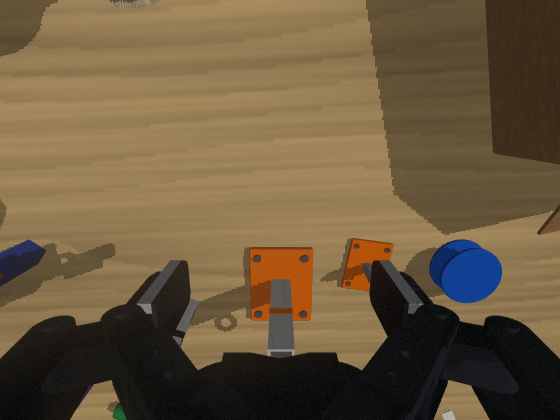

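The rim is 168 mm up and the spare has not moved. The catch is hard to make out in these crops, so I check for red pixels more closely.

```bash
python3 - <<'E'
from h import *
f,cx,cy,p=intr('scene'); Ti=np.linalg.inv(p['world_from_camera'])
for off in (15,19):
  for z in (48,64):
    q=Ti@np.array([510.4+off,169-.042*off,z,1]); print(off,z,(q[:2]/q[2]*f+[cx,cy]).round(1))
o=[]
for t in ('scene8','scene12'):
    im=np.load(t+'.npz')['im']; b=im[125:175,265:305].astype(int)
    red=(b[...,0]>1.8*b[...,1])&(b[...,2]>0.6*b[...,1])&(b[...,0]>50)&(b[...,1]<60)
    ys,xs=np.nonzero(red); print(t,[(x+265,y+125,*b[y,x]) for y,x in zip(ys,xs)][:20])
    o.append(cv2.resize(im[125:175,265:305,::-1],(400,500),interpolation=cv2.INTER_NEAREST))
cv2.imwrite('pics/z12.png',np.hstack(o))
E
```

```text
15 48 [285.4 151.3]
15 64 [285.5 144.4]
19 48 [287.6 151.4]
19 64 [287.8 144.6]
scene8 [(np.int64(269), np.int64(132), np.int64(100), np.int64(53), np.int64(33)), (np.int64(270), np.int64(132), np.int64(101), np.int64(55), np.int64(34)), (np.int64(271), np.int64(132), np.int64(94), np.int64(52), np.int64(32)), (np.int64(273), np.int64(137), np.int64(92), np.int64(48), np.int64(30)), (np.int64(286), np.int64(149), np.int64(74), np.int64(35), np.int64(32)), (np.int64(286), np.int64(150), np.int64(74), np.int64(28), np.int64(27)), (np.int64(286), np.int64(151), np.int64(75), np.int64(29), np.int64(29)), (np.int64(286), np.int64(152), np.int64(82), np.int64(35), np.int64(33)), (np.int64(286), np.int64(153), np.int64(104), np.int64(49), np.int64(34))]
scene12 [(np.int64(284), np.int64(133), np.int64(92), np.int64(51), np.int64(31)), (np.int64(285), np.int64(133), np.int64(90), np.int64(49), np.int64(30))]
```

View pics/z12.png

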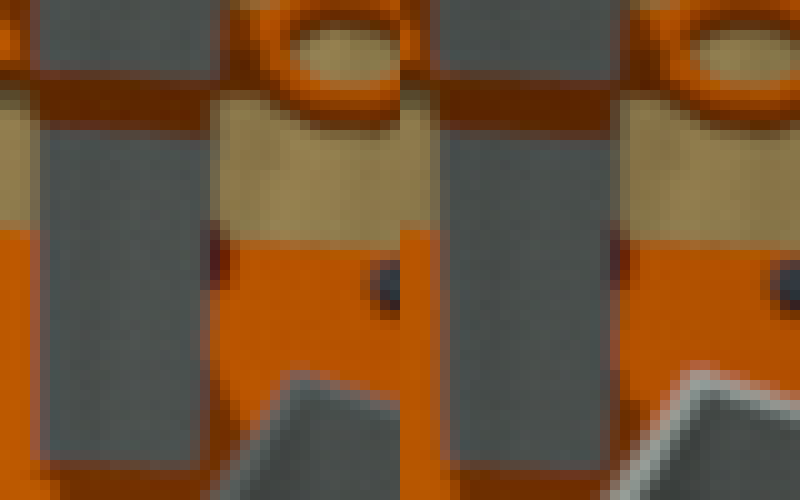

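The catch shows outside the tube wall both before and after release, at (286,150) in scene, where its projection should be. The rim is 12 mm higher than when the post stood on the bench, so it is home. Handing in.

```bash
python3 -c "
from h import *
print(arm.job_done()); print(arm.read_state()['clock'])"
```

```text
the job is handed in; nothing more can be done
None
the job is handed in; nothing more can be done
```

The orange-eyed post is on the large foot's stub, with its window on the catch side, and I released it and moved the arm clear. I handed the job in at about 13.5 s. I never saw the window straight on from the +x side.

**On the way down:** the force rose by about 6 N as the post pressed the catch in. It fell back to about zero 6 mm above home. Contact at the expected home height was about 20 N. The post leaned about 1° at that point, so I straightened it in the grip before letting go.

**Last checks:**
- **Seated:** the top camera puts the rim at 168 mm, against about 156 mm for posts standing on the bench, so the post sits on the 12 mm plate. The scene camera's median height came out lower, at 163 mm, because its selection also took in wall points.
- **Position:** the post is within about 1 to 2 mm of the foot's axis, slightly toward +x, and within about 1° in yaw.
- **Catch:** after release, a red strip about 1.5 to 2 pixels wide still shows outside the +x wall at the catch's height. It is narrower than before release because the post moved about 1 mm to +x. My colour test found it before release but missed it afterwards, so the final check is by eye on an enlarged crop.
- **Other posts:** the spare has not moved and is still standing. In the pictures taken along the way, the blue and purple look-alikes looked undisturbed, but I did not measure them again at the end.

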